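# Feed a packer plate from the magazine onto the kit pile

## Task

Feed the bottom packer plate out of the foot of the magazine with its slide, and draw the slide fully back so that the rest of the stack drops to the floor of the column. Lay the fed plate flat and square on top of the pile in the open-sided cassette: nobody has counted that pile, so feel for its top and set the plate down on it, do not let it drop.

Things in the scene. Friction and masses are not known exactly. Their poses are not given: they have to be found in the camera images.
- magazine: Dark grey gravity-fed magazine, fixed. Origin on the bench under its column, z up, long axis y: slide with knob at +y, outlet at -y. Column inside 55 x 94 mm, walls 3 mm, top 112 mm up, floor 40 mm up, holds four plates; the gate passes only the bottom one. Outlet: a tongue 24 mm wide (fingers fit down beside it), top 40 mm up, end stop at y = -168 mm; below it a base 80 mm wide, 11 mm high
- feed_slide (a joint): Slide of the magazine: 0 = fully back, 0.1225 m = fully in (stop), towards the magazine's -y. Its 10 mm thick blade pushes the bottom plate out on the tongue (centre then near the magazine's y = -116 mm); the others rest on the blade and drop to the floor only when it is drawn fully back. Stays where left; takes up to about 12 N in, 8 N back
- slide_knob (a point): Centre of the slide's upright black knob, 26 mm in diameter, 32 mm high (71 to 103 mm above the bench) on a 12 mm stem. Moves with the slide; its axis stays 50 mm or more from the column's wall
- plate1_centre (a point): Centre of the bottom plate of the stack, the one to feed and lay on the pile. All packer plates are alike: aluminium, 50 mm (their x) by 90 mm (their y) by 14 mm, 0.17 kg, two 13 mm holes. In the column they lie along the magazine's axes with 2 mm play. Hold it by the long sides with the fingertips a little above its underside: tips standing below it would meet the pile first
- plate2_centre (a point): Centre of the second plate from the bottom of the stack, the next to be fed; it stays in the column
- plate4_centre (a point): Centre of the top plate of the stack; it stays in the column
- cassette: Kit cassette, fixed: base 84 (x) by 140 (y) by 16 mm, origin on the bench under its middle, z up. A channel-shaped guide at each y end, 100 mm high, flared above to 111 mm; open at both x sides over 69 mm of y. Room inside 56 (x) by 96 mm (y): plates lie along y. In it lies a pile of such plates, its top anywhere from 50 to 80 mm above the bench, the upper ones loose and a little askew
There are look-alikes about, which are no part of the job. What is shaped like the part that bears plate4_centre but red or turquoise is not meant.

How it is judged:
By the outcome, as a careful person would: the job done as asked, in the order asked, and still so for the second after the job is handed in, with the robot touching nothing.
It also fails if it takes over 58 s, if anything falls off the work surface, if the arm or the gripper's body presses on something with over 40 N, if the wrist force passes 120 N, or if a joint passes its speed limit or range.

## Robot

A 6-joint arm with a two-finger parallel gripper is mounted at the origin on the work surface; the furniture and walls round the work are solid. World frame = base frame: x ahead of the robot, y to its left, z up, the work surface at z = 0. Lengths are in m, angles in rad, forces in N, time in s.
With the tool pointing down it reaches from about 0.325 to 0.9 m from the base axis. Payload 3.5 kg.
Tool frame: the origin (TCP) lies on the centre line of the jaws, within the pads' length; the fingertips stand 19 mm ahead of it and the grasp point (between the pads) is the TCP; z points along the fingers, x is the direction in which the jaws open and shut, and the axes are right-handed (so a half turn about z gives the same grasp; the last joint's range is limited). The gripper opens to 85 mm and grips with 20 to 120 N. Pads are 22 mm wide; open, the fingers measure 114 mm over their backs; the gripper's body (76 mm by 85 mm) begins 54 mm behind the grasp point. The pads swing forward as they close: fully open they stand 13 mm farther back than shut.
Start: joints at [-1.307, 0.276, -0.026, 1.268, 0, 1.467], TCP at [0.224, -0.583, 0.212] pointing down, gripper open.
Joint ranges: [-3.12, 3.12], [-0.85, 1.88], [-1.08, 1.24], [-1.95, 2.15], [-1.57, 1.53], [-3.14, 3.14]. Speed limits (rad/s): [2.57, 2.57, 3.14, 3.14, 3.14, 3.14].

## Interface

Orientations are given as a unit quaternion [w, x, y, z].
In Python, from plant import * gives the robot as it stands.
- The arm moves only by the tool jog_arm, never from a script. Its argument "targets" is a list of rows, each a list of 7 numbers: the opening, from -1 (shut) to 1 (fully open), then the shift along the tool's x, y, z in cm, then the turn, a rotation vector about the tool's x, y, z in degrees. In form: [[fingers, tx, ty, tz, ax, ay, az], ...]. A call has 1 to 20 rows; each row shifts and turns the commanded pose from where the row before left it, along the tool's axes as they then stand; what a row does not reach is not made up. A row lasts 1/12 s, in which the tool goes at most 41.7 mm and 7.16 degrees, less where a joint would pass 70% of its speed; a pose out of reach is approached as far as the arm can. A call is refused whole if a number of a shift passes 4.17 or a number of a turn 7.16, either way. A call with a gripper value outside its range is refused whole. The fingers move at their own pace and stop on an object; "squeeze" is the grip in N (left out, the last holds). Time passes only in rows, so rows that do not move let the fingers close. It gives the time, the measured TCP pose, the force and the opening at its end, in the units of the state.
- state(): the state, without advancing time (a new reading comes with each control period).
- read_camera(name): name is "scene" or "top" or "wrist"; returns the picture (384x512x3 uint8, red, green, blue); there is no depth.
- calibration(name): a dict with "fov_y" (degrees; the focal length in pixels is half the picture's height over the tangent of half this angle, whatever the lens; pixels are square), "cx", "cy" (the principal point, pixels), "pose" (4x4, takes a point from camera to world coordinates); the wrist camera has in their place "mount" (4x4, takes a point from camera to tool coordinates, whose origin is the TCP and whose axes are the tool frame's). Camera axes: x right, y up, looking along -z (the intrinsics and any distortion apply to the point x, -y, -z); pixel columns grow to the right and rows downward; lengths in m; the calibration is good to about 2 mm. A picture is of the moment at which its call begins: read the wrist's pose just before it. calibration takes no time and is no camera call.
- job_done(): hands the job in, once; it reports no verdict.
The state is a dict: "clock": time; "qpos": joint angles; "joint_velocities": joint speeds; "joint_torque": joint torques, N m; "ee_pos": TCP position; "ee_rot": TCP orientation; "contact_force": force on the tool from outside, world axes, zero at the start; "torque": the same for the moment, N m; "grip_width": opening from 0.0 (shut) to 1.0 (fully open).
Only numpy, scipy, OpenCV 4.12 (cv2) and the standard library are available. Lean on these libraries where they do the work, as an engineer would, in place of code of your own. Each camera call takes 0.05 s, during which the arm holds its last target. There are 200 camera calls.

## Working session

There is one attempt and no reset: what is moved stays moved. The work goes in short steps, Python scripts to look and compute and a tool call to move; the robot and the scene stay as the last step left them, time stands still between calls to the robot, and variables do not carry over. Pictures are saved under pics/ and viewed, about 8 in all and at most 12, crops included, and the job is handed in when it is done.

Besides the shell and the picture viewer there is one more tool, called by a JSON object that holds its "method" and its "body". jog_arm: Moves the arm, as the interface text tells. Its arguments: {"type":"object","properties":{"targets":{"type":"array","items":{"type":"array","items":{"type":"number"}}},"squeeze":{"type":"number"}},"required":["targets"]}

```bash
ls; mkdir -p pics
python3 - <<'E'
from plant import *
import cv2,numpy as np
s=state();print({k:np.round(v,3) for k,v in s.items()})
for n in ("scene","top","wrist"):
    c=calibration(n);print(n,{k:np.round(v,4).tolist() if not isinstance(v,str) else v for k,v in c.items()})
a=read_camera("scene");b=read_camera("top");w=read_camera("wrist")
for n,i in (("scene",a),("top",b),("wrist",w)): cv2.imwrite(f"pics/{n}0.png",i[:,:,::-1])
E
```

```text
pics
{'clock': np.float64(0.0), 'qpos': array([-1.307,  0.277, -0.028,  1.268,  0.   ,  1.467]), 'joint_velocities': array([-0.001, -0.001, -0.   ,  0.   ,  0.001,  0.001]), 'joint_torque': array([-0.0000e+00, -4.4551e+01,  2.9520e+01,  1.6000e-02, -0.0000e+00,
       -0.0000e+00]), 'ee_pos': array([ 0.224, -0.583,  0.21 ]), 'ee_rot': array([-0.001,  0.824, -0.566, -0.001]), 'contact_force': array([0.259, 0.35 , 0.645]), 'torque': array([-0.013, -0.009, -0.033]), 'grip_width': np.float64(0.995)}
scene {'fov_y': 49.7034, 'cx': 249.0229, 'cy': 191.5153, 'pose': [[0.4816, 0.4922, -0.7251, -0.4828], [-0.8763, 0.2814, -0.391, -0.4195], [0.0116, 0.8238, 0.5668, 0.788], [0.0, 0.0, 0.0, 1.0]]}
top {'fov_y': 56.3902, 'cx': 262.8506, 'cy': 188.9665, 'pose': [[0.0003, 0.9963, -0.0859, 0.3342], [-0.9999, -0.0007, -0.0122, 0.0541], [-0.0123, 0.0859, 0.9962, 1.3493], [0.0, 0.0, 0.0, 1.0]]}
wrist {'fov_y': 68.4872, 'cx': 254.0293, 'cy': 193.5083, 'mount': [[1.0, 0.0, -0.0001, -0.0004], [0.0, -0.9622, -0.2723, -0.0696], [-0.0001, 0.2723, -0.9622, -0.1622], [0.0, 0.0, 0.0, 1.0]]}
```

View pics/scene0.png

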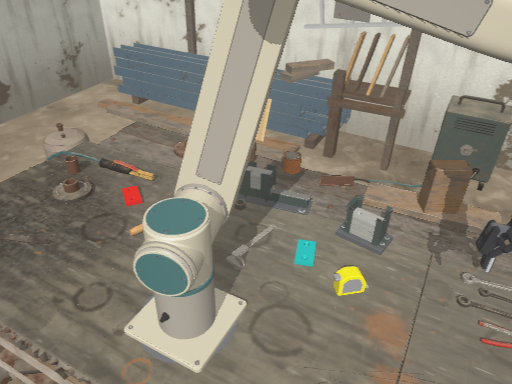

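View pics/top0.png

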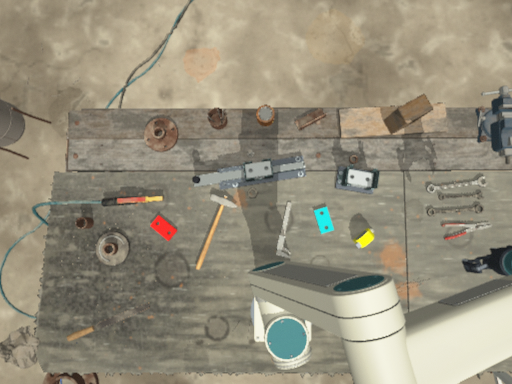

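Run:
```python
import cv2,numpy as np
t=cv2.imread("pics/top0.png")[143:203,186:386];t=cv2.resize(t,None,fx=4,fy=4,interpolation=cv2.INTER_CUBIC)
s=cv2.imread("pics/scene0.png")[155:255,235:405];s=cv2.resize(s,None,fx=3.5,fy=3.5,interpolation=cv2.INTER_CUBIC)
o=np.zeros((600,800,3),np.uint8);o[:240]=t;o[245:245+350,:595]=s
cv2.imwrite("pics/c1.png",o)
```

```text
(no output)
```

View pics/c1.png

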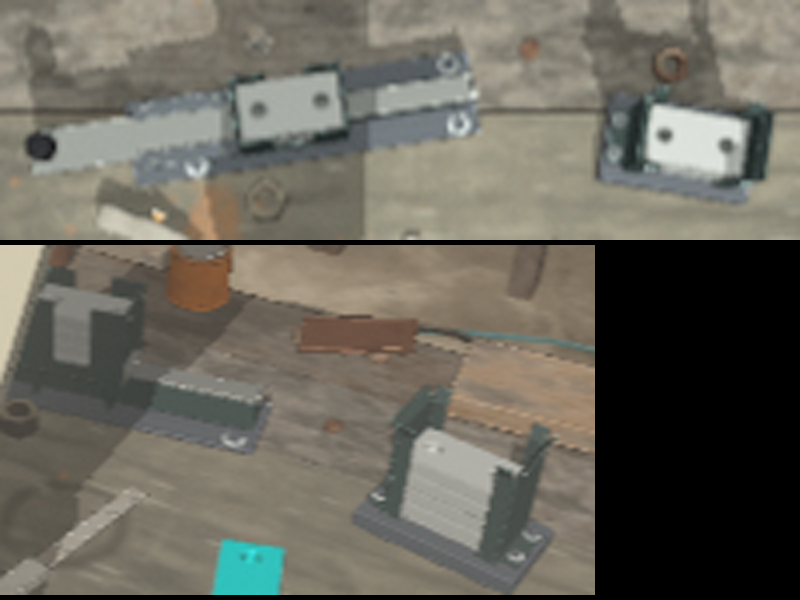

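```bash
cat > h.py <<'E'
from plant import *
import cv2,numpy as np
from scipy.spatial.transform import Rotation as R
def tool():
    s=state();q=s["ee_rot"];T=np.eye(4);T[:3,:3]=R.from_quat([q[1],q[2],q[3],q[0]]).as_matrix();T[:3,3]=s["ee_pos"];return T,s
def cast(n,px,z,T=None):
    c=calibration(n);P=np.array(c["pose"]) if n!="wrist" else T@np.array(c["mount"])
    f=192/np.tan(np.radians(c["fov_y"]/2))
    d=P[:3,:3]@np.array([(px[0]-c["cx"])/f,-(px[1]-c["cy"])/f,-1]);o=P[:3,3]
    return o+d*(z-o[2])/d[2]
def proj(n,X,T=None):
    c=calibration(n);P=np.array(c["pose"]) if n!="wrist" else T@np.array(c["mount"])
    f=192/np.tan(np.radians(c["fov_y"]/2));p=np.linalg.inv(P)@np.append(X,1)
    return np.array([c["cx"]+f*p[0]/-p[2],c["cy"]-f*p[1]/-p[2]])
def goto(pos,ang):
    "shift in tool axes (cm) and yaw turn (deg about tool z) so that tool x lies along world angle ang (deg), mod 180"
    T,s=tool();d=T[:3,:3].T@(np.array(pos)-T[:3,3])*100
    rz=R.from_matrix(T[:3,:3]);a=np.radians(ang);x=np.array([np.cos(a),np.sin(a),0]);z=np.array([0,0,-1.])
    best=min(((T[:3,:3].T@np.c_[k*x,np.cross(z,k*x),z]) for k in (1,-1)),key=lambda M:R.from_matrix(M).magnitude())
    print("shift cm",d.round(2),"rotvec deg",np.degrees(R.from_matrix(best).as_rotvec()).round(1),"F",s["contact_force"].round(1),"t",round(float(s["clock"]),2),"grip",round(float(s["grip_width"]),3))
E
python3 - <<'E'
from h import *
c=lambda u,v:(u/4+186,v/4+143)
pts=dict(knob=((40,146),.103),p4=((290,110),.096),p4tl=((235,83),.096),p4tr=((340,70),.096),p4br=((345,135),.096),p4bl=((240,150),.096),end=((474,92),.045),cas=((697,142),.065),casBL=((601,178),.016),casBR=((746,199),.016),casTL=((605,92),.016),ctl=((648,104),.065),ctr=((748,114),.065))
for k,(p,z) in pts.items(): pts[k]=cast("top",c(*p),z);print(k,pts[k].round(4))
ang=lambda a,b:np.degrees(np.arctan2(*(pts[a]-pts[b])[[1,0]]))
print(ang("knob","end"),ang("knob","p4"),ang("p4tl","p4tr"),ang("casBL","casBR"),ang("ctl","ctr"),np.linalg.norm((pts["knob"]-pts["p4"])[:2]),np.linalg.norm((pts["end"]-pts["p4"])[:2]))
T,s=tool();print(T.round(3))
E
```

```text
knob [0.4751 0.304  0.103 ]
p4 [0.5076 0.0848 0.096 ]
p4tl [0.5318 0.1335 0.096 ]
p4tr [0.5432 0.0407 0.096 ]
p4br [0.4854 0.0364 0.096 ]
p4bl [0.4722 0.1288 0.096 ]
end [ 0.5311 -0.0828  0.045 ]
cas [ 0.4824 -0.2805  0.065 ]
casBL [ 0.4544 -0.2033  0.016 ]
casBR [ 0.4347 -0.3374  0.016 ]
casTL [ 0.5353 -0.2084  0.016 ]
ctl [ 0.5169 -0.2372  0.065 ]
ctr [ 0.5077 -0.3268  0.065 ]
98.23688774387792 98.43746837877691 97.03497299360605 81.641699177651 84.13201916847692 0.22154738218675277 0.1692472213678053
[[ 0.359 -0.933 -0.     0.224]
 [-0.933 -0.359  0.002 -0.583]
 [-0.002 -0.    -1.     0.211]
 [ 0.     0.     0.     1.   ]]
```

{"method": "jog_arm", "body": {"targets": [[1,0,0,0,0,0,-7],[1,0,0,0,0,0,-7],[1,0,0,0,0,0,-7],[1,0,0,0,0,0,-7],[1,0,0,0,0,0,-7],[1,0,0,0,0,0,-7],[1,0,0,0,0,0,-7],[1,0,0,0,0,0,-7],[1,0,0,0,0,0,-7],[1,0,0,0,0,0,-7],[1,0,0,0,0,0,-7],[1,1.5,-3.3,0,0,0,0],[1,1.5,-3.3,0,0,0,0],[1,1.5,-3.3,0,0,0,0],[1,1.5,-3.3,0,0,0,0],[1,1.5,-3.3,0,0,0,0],[1,1.5,-3.3,0,0,0,0],[1,1.5,-3.3,0,0,0,0],[1,1.5,-3.3,0,0,0,0],[1,1.5,-3.3,0,0,0,0]]}}

```text
clock: 1.82
ee_pos: [0.3163, -0.2686, 0.2112]
ee_rot: [-0.0, 0.998, 0.07, -0.0]
contact_force: [0.2, -0.2, 0.2]
grip_width: 1.0
```

Run:
```python
from h import *
goto((.475,.304,.19),8.3)
```

```text
shift cm [ 23.67 -54.5    2.14] rotvec deg [-0.   0.  -0.3] F [ 0.2 -0.2  0.2] t 1.82 grip 1.0
```

{"method": "jog_arm", "body": {"targets": [[1,1.5,-3.4,0.1,0,0,0],[1,1.5,-3.4,0.1,0,0,0],[1,1.5,-3.4,0.1,0,0,0],[1,1.5,-3.4,0.1,0,0,0],[1,1.5,-3.4,0.1,0,0,0],[1,1.5,-3.4,0.1,0,0,0],[1,1.5,-3.4,0.1,0,0,0],[1,1.5,-3.4,0.1,0,0,0],[1,1.5,-3.4,0.1,0,0,0],[1,1.5,-3.4,0.1,0,0,0],[1,1.5,-3.4,0.1,0,0,0],[1,1.5,-3.4,0.1,0,0,0],[1,1.5,-3.4,0.2,0,0,0],[1,1.5,-3.4,0.2,0,0,0],[1,1.2,-3.4,0.2,0,0,0],[1,1.2,-3.4,0.2,0,0,0],[1,0,0,0,0,0,0],[1,0,0,0,0,0,0]]}}

```text
clock: 3.32
ee_pos: [0.4719, 0.3022, 0.1907]
ee_rot: [0.0, 0.997, 0.071, -0.001]
contact_force: [-0.5, 0.0, -0.6]
grip_width: 0.997
```

Run:
```python
from h import *
goto((.475,.304,.09),8.3)
T,s=tool();w=read_camera("wrist");np.save("T1",T);cv2.imwrite("pics/w1.png",w[:,:,::-1])
print(proj("wrist",(.475,.304,.103),T),proj("wrist",(.5076,.0848,.112),T))
```

```text
shift cm [ 0.34 -0.14 10.07] rotvec deg [ 0.   0.1 -0.1] F [-0.5  0.  -0.6] t 3.32 grip 0.997
[257.26192405 190.7875476 ] [257.67519636 386.90210034]
```

View pics/w1.png

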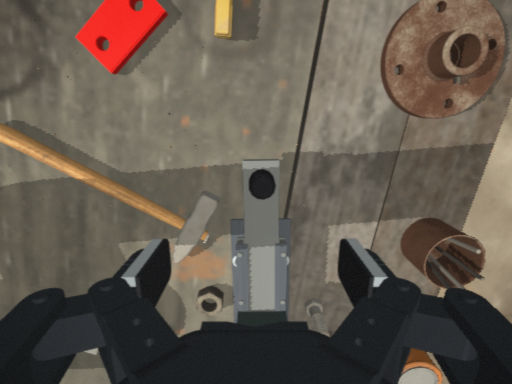

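Run:
```python
from h import *
T=np.load("T1.npy");k=cast("wrist",(262,183),.103,T);print(k)
a=cast("wrist",(262,162),.05,T);b=[cast("wrist",(243,200),.05,T),cast("wrist",(278,200),.05,T)];print(a,b)
goto((k[0],k[1],.092),8.3)
```

```text
[0.47820329 0.31189442 0.103     ]
[0.47799924 0.32241677 0.05      ] [array([0.46332198, 0.27683811, 0.05      ]), array([0.50224284, 0.28245115, 0.05      ])]
shift cm [ 0.82 -1.    9.88] rotvec deg [ 0.1  0.1 -0.2] F [-0.4  0.1 -0.6] t 3.37 grip 1.003
```

{"method": "jog_arm", "body": {"targets": [[1,0.7,-0.6,1,0,0,0],[1,0,0,2.3,0,0,0],[1,0,0,2.3,0,0,0],[1,0,0,2.3,0,0,0],[1,0,0,1.6,0,0,0],[1,0,0,0.5,0,0,0],[0,0,0,0,0,0,0],[-0.2,0,0,0,0,0,0],[-0.3,0,0,0,0,0,0],[-0.4,0,0,0,0,0,0],[-0.4,0,0,0,0,0,0],[-0.4,0,0,0,0,0,0]], "squeeze": 40}}

```text
clock: 4.37
ee_pos: [0.479, 0.3081, 0.0925]
ee_rot: [-0.0, 0.998, 0.07, 0.001]
contact_force: [0.1, -0.2, 0.1]
grip_width: 0.3
```

{"method": "jog_arm", "body": {"targets": [[-1,0,0,0,0,0,0],[-1,0,0,0,0,0,0],[-1,0,0,0,0,0,0],[-1,0,0,0,0,0,0]], "squeeze": 40}}

```text
clock: 4.7
ee_pos: [0.4783, 0.3078, 0.0915]
ee_rot: [0.0, 0.998, 0.07, 0.0]
contact_force: [-0.1, -0.1, -0.7]
grip_width: 0.001
```

Run:
```python
from h import *
T,s=tool();w=read_camera("wrist");t=read_camera("top");np.save("T2",T);o=np.zeros((384,800,3),np.uint8);o[:,:512]=w;o[:288,512:]=cv2.resize(t[150:222,170:242],(288,288))
cv2.imwrite("pics/w2.png",o[:,:,::-1])
print(T.round(3)); print(proj("wrist",T[:3,3],T),proj("wrist",(T@[0,0,.019,1])[:3],T))
```

```text
[[ 0.99   0.14   0.     0.478]
 [ 0.14  -0.99  -0.     0.308]
 [ 0.     0.    -1.     0.092]
 [ 0.     0.     0.     1.   ]]
[253.30428999 230.14305808] [253.37124908 219.12945486]
```

View pics/w2.png

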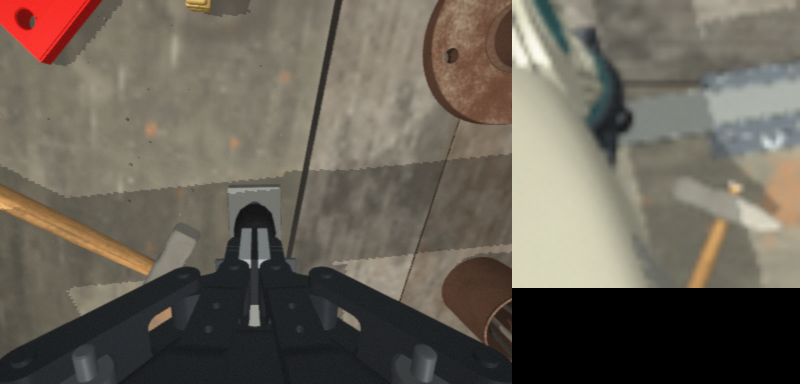

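Run:
```python
import cv2,numpy as np
w=cv2.imread("pics/w2.png")[180:340,190:320]
v=cv2.imread("pics/w1.png")[150:330,220:310]
o=np.zeros((600,800,3),np.uint8)
a=cv2.resize(cv2.convertScaleAbs(w,alpha=2,beta=15),None,fx=3.7,fy=3.7,interpolation=cv2.INTER_CUBIC);o[:a.shape[0],:a.shape[1]]=a
b=cv2.resize(cv2.convertScaleAbs(v,alpha=1.5,beta=15),None,fx=3.3,fy=3.3,interpolation=cv2.INTER_CUBIC);o[:b.shape[0],490:490+b.shape[1]]=b
cv2.imwrite("pics/z2.png",o)
```

```text
(no output)
```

View pics/z2.png

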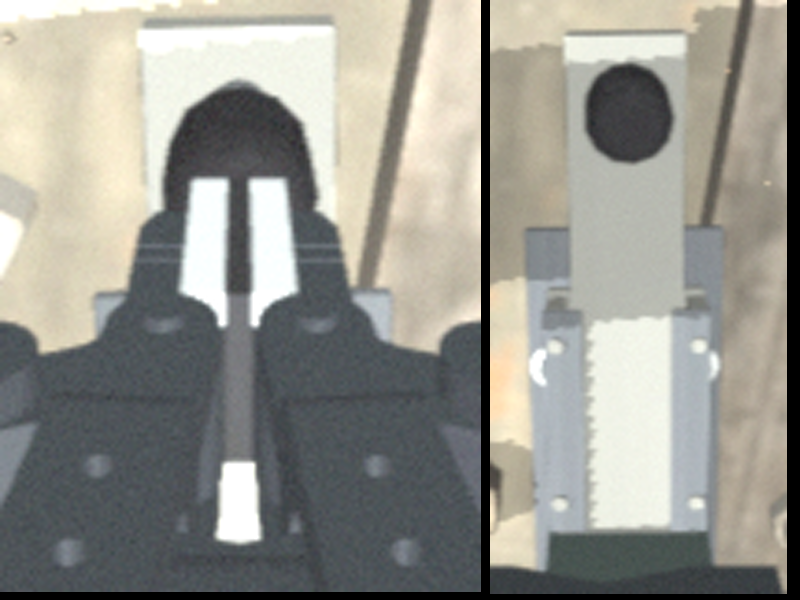

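{"method": "jog_arm", "body": {"targets": [[-1,0,0,0.15,0,0,0],[-1,0,0,0.15,0,0,0],[-1,0,0,0.15,0,0,0],[-1,0,0,0.15,0,0,0]]}}

```text
clock: 5.13
ee_pos: [0.4782, 0.3076, 0.0852]
ee_rot: [0.0, 0.998, 0.07, -0.0]
contact_force: [0.6, -0.4, 1.1]
grip_width: 0.001
```

{"method": "jog_arm", "body": {"targets": [[-1,0,0,0.15,0,0,0],[-1,0,0,0.15,0,0,0],[-1,0,0,0.15,0,0,0],[-1,0,0,0.15,0,0,0]]}}

```text
clock: 5.47
ee_pos: [0.4784, 0.3081, 0.083]
ee_rot: [-0.0, 0.998, 0.07, 0.0]
contact_force: [-9.3, -3.6, 28.7]
grip_width: -0.0
```

Run:
```python
from h import *
T,s=tool();w=read_camera("wrist");np.save("T3",T);
cv2.imwrite("pics/w3.png",cv2.resize(cv2.convertScaleAbs(w[150:300,180:330,::-1],alpha=2,beta=10),(600,600)))
print(T[:3,3],s["contact_force"])
```

```text
[0.47841733 0.3080749  0.08297092] [-9.28030748 -3.5699412  28.73509605]
```

View pics/w3.png

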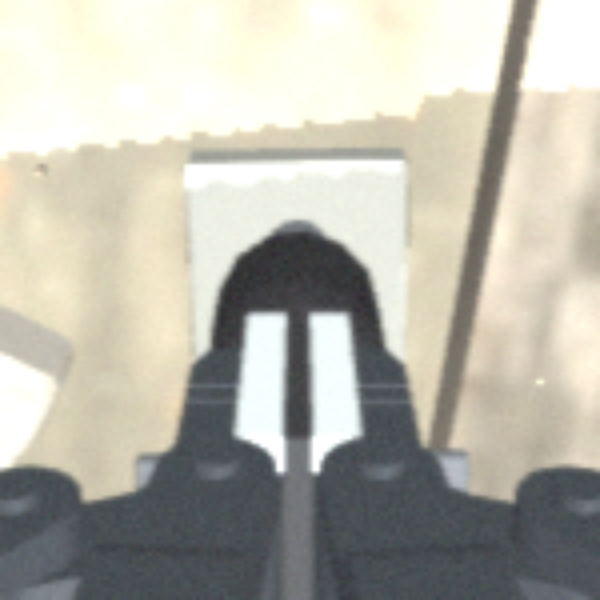

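Run:
```python
from h import *
t=cv2.imread("pics/top0.png").astype(int);m=((t[:,:,2]>150)&(t[:,:,1]<80)&(t[:,:,0]<80)).astype(np.uint8)
m[:, :140]=0;m[:,190:]=0
c=max(cv2.findContours(m,0,2)[0],key=cv2.contourArea);r=cv2.minAreaRect(c);print(r)
b=cv2.boxPoints(r);w=[cast("top",p,.014) for p in b];print(np.round(w,3), [round(np.linalg.norm(w[i]-w[i-1]),4) for i in range(4)])
for f in("T1","T3"):
  T=np.load(f+".npy")
  for dz in(0,.015,.04):
    U=T.copy();U[2,3]+=dz;print(f,dz,[proj("wrist",x,U).round() for x in w])
w1=cv2.imread("pics/w1.png").astype(int);m=((w1[:,:,2]>150)&(w1[:,:,1]<80)&(w1[:,:,0]<80)).astype(np.uint8)
c=max(cv2.findContours(m,0,2)[0],key=cv2.contourArea);print(cv2.approxPolyDP(c,4,True)[:,0].tolist())
```

```text
((163.19308471679688, 227.43069458007812), (24.34447479248047, 14.07194995880127), 39.289405822753906)
[[0.314 0.493 0.014]
 [0.355 0.461 0.014]
 [0.298 0.389 0.014]
 [0.257 0.422 0.014]] [np.float64(0.0915), np.float64(0.0518), np.float64(0.0917), np.float64(0.0515)]
T1 0 [array([127., -31.]), array([165.,  11.]), array([110.,  75.]), array([73., 37.])]
T1 0.015 [array([133., -24.]), array([169.,  16.]), array([117.,  77.]), array([81., 41.])]
T1 0.04 [array([142., -14.]), array([176.,  23.]), array([126.,  79.]), array([93., 46.])]
T3 0 [array([  45., -103.]), array([107., -35.]), array([31., 64.]), array([-29.,   7.])]
T3 0.015 [array([ 60., -87.]), array([118., -25.]), array([45., 67.]), array([-11.,  14.])]
T3 0.04 [array([ 81., -65.]), array([132., -10.]), array([65., 72.]), array([16., 24.])]
[[156, 0], [142, 0], [138, 11], [129, 0], [104, 0], [76, 37], [112, 72], [165, 11]]
```

{"method": "jog_arm", "body": {"targets": [[-1,0,0,-1.2,0,0,0],[0.3,0,0,-1.3,0,0,0],[0.3,0,0,0,0,0,0],[0.3,0,0,0,0,0,0],[0.3,0,0,0,0,0,0],[0.3,0,0,1,0,0,0],[0.3,0,0,1,0,0,0],[0.3,0,0,1,0,0,0],[0.3,0,0,1,0,0,0],[0.3,0,0,0.5,0,0,0],[-1,0,0,0,0,0,0],[-1,0,0,0,0,0,0],[-1,0,0,0,0,0,0],[-1,0,0,0,0,0,0]], "squeeze": 40}}

```text
clock: 6.68
ee_pos: [0.4784, 0.3077, 0.0595]
ee_rot: [0.0, 0.998, 0.07, 0.0]
contact_force: [-0.3, 0.1, -4.3]
grip_width: 0.279
```

{"method": "jog_arm", "body": {"targets": [[-1,0,0.5,0,0,0,0],[-1,0,1,0,0,0,0],[-1,0,1.2,0,0,0,0],[-1,0,1.2,0,0,0,0],[-1,0,1.2,0,0,0,0],[-1,0,1.2,0,0,0,0],[-1,0,1.2,0,0,0,0],[-1,0,1.2,0,0,0,0],[-1,0,1.2,0,0,0,0],[-1,0,1,0,0,0,0],[-1,0,0.6,0,0,0,0],[-1,0,0.3,0,0,0,0],[-1,0,0.2,0,0,0,0],[-1,0,0,0,0,0,0]]}}

```text
clock: 7.85
ee_pos: [0.4967, 0.1912, 0.0597]
ee_rot: [-0.003, 0.998, 0.07, 0.002]
contact_force: [3.5, 7.3, -8.2]
grip_width: 0.278
```

{"method": "jog_arm", "body": {"targets": [[-1,0,0.2,0,0,0,0],[-1,0,0.15,0,0,0,0],[-1,0,0.1,0,0,0,0],[-1,0,0.1,0,0,0,0],[-1,0,0,0,0,0,0]]}}

```text
clock: 8.27
ee_pos: [0.4972, 0.1879, 0.0597]
ee_rot: [-0.006, 0.997, 0.071, 0.002]
contact_force: [3.8, 13.0, -9.2]
grip_width: 0.279
```

{"method": "jog_arm", "body": {"targets": [[-1,0,-0.4,0,0,0,0],[-1,0,-1,0,0,0,0],[-1,0,-1.2,0,0,0,0],[-1,0,-1.2,0,0,0,0],[-1,0,-1.2,0,0,0,0],[-1,0,-1.2,0,0,0,0],[-1,0,-1.2,0,0,0,0],[-1,0,-1.2,0,0,0,0],[-1,0,-1.2,0,0,0,0],[-1,0,-1.2,0,0,0,0],[-1,0,-0.6,0,0,0,0],[-1,0,-0.3,0,0,0,0],[-1,0,-0.3,0,0,0,0],[-1,0,-0.2,0,0,0,0],[-1,0,-0.1,0,0,0,0],[-1,0,0,0,0,0,0]]}}

```text
clock: 9.6
ee_pos: [0.4785, 0.3074, 0.0597]
ee_rot: [-0.0, 0.998, 0.07, 0.0]
contact_force: [-0.5, -0.6, -1.5]
grip_width: 0.282
```

{"method": "jog_arm", "body": {"targets": [[-1,0,-0.15,0,0,0,0],[-1,0,-0.15,0,0,0,0],[-1,0,-0.1,0,0,0,0],[-1,0,0,0,0,0,0]]}}

```text
clock: 9.93
ee_pos: [0.4783, 0.3087, 0.0596]
ee_rot: [0.003, 0.998, 0.069, 0.0]
contact_force: [1.8, -8.0, 0.8]
grip_width: 0.278
```

{"method": "jog_arm", "body": {"targets": [[0.3,0,0.4,0,0,0,0],[0.3,0,0,0,0,0,0],[0.3,0,0,0,0,0,0],[0.3,0,0,-2.5,0,0,0],[0.3,0,0,-3.5,0,0,0],[0.3,0,0,-4,0,0,0],[1,0,2,0,0,0,0],[1,0,3.8,0,0,0,0],[1,0,3.8,0,0,0,0],[1,0,3.8,0,0,0,0],[1,0,3.8,0,0,0,0],[1,0,3.8,0,0,0,0],[1,0,3.8,0,0,0,0],[1,0,3.8,0,0,0,0],[1,0,3.5,0,0,0,0],[1,0,2,0,0,0,0],[1,0,0,0,0,0,0]]}}

```text
clock: 11.35
ee_pos: [0.5274, -0.0337, 0.1601]
ee_rot: [0.0, 0.998, 0.068, 0.001]
contact_force: [-0.2, 0.4, 0.5]
grip_width: 1.003
```

Run:
```python
from h import *
T,s=tool();w=read_camera("wrist");np.save("T4",T);cv2.imwrite("pics/w4.png",w[:,:,::-1])
t=read_camera("top");cv2.imwrite("pics/top4.png",t[:,:,::-1])
s=read_camera("scene");cv2.imwrite("pics/scene4.png",s[:,:,::-1])
o=np.zeros((600,800,3),np.uint8);o[:384,:512]=w
o[:200,515:800]=cv2.resize(t[143:203,186:271],(285,200));o[205:405,515:790]=cv2.resize(s[160:220,232:317],(275,200))
cv2.imwrite("pics/v4.png",o[:,:,::-1]);print(T.round(3))
```

```text
[[ 0.991  0.135  0.002  0.527]
 [ 0.135 -0.991 -0.001 -0.034]
 [ 0.002  0.001 -1.     0.16 ]
 [ 0.     0.     0.     1.   ]]
```

View pics/v4.png

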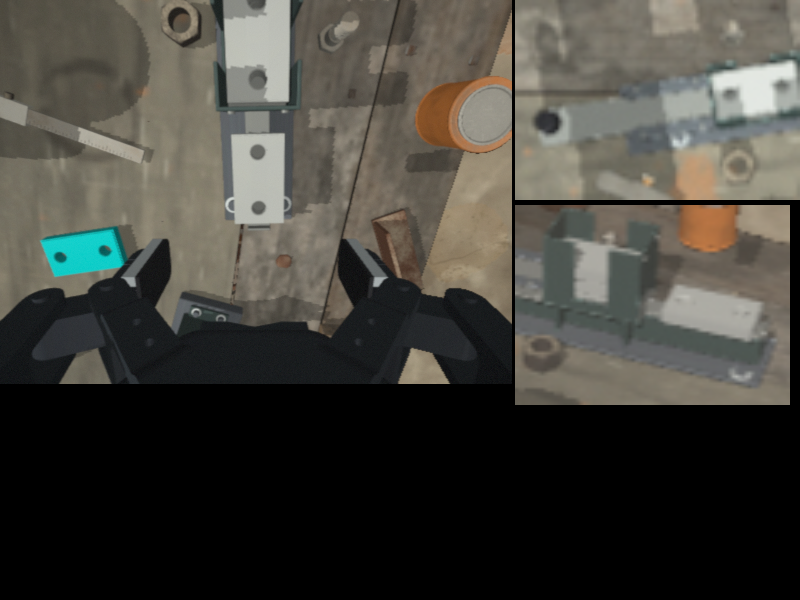

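Run:
```python
from h import *
T=np.load("T4.npy");g=cv2.cvtColor(cv2.imread("pics/w4.png"),cv2.COLOR_BGR2GRAY)
m=(g>135).astype(np.uint8);m[:128]=0;m[232:]=0;m[:,:215]=0;m[:,300:]=0;m=cv2.morphologyEx(m,cv2.MORPH_OPEN,np.ones((5,5),np.uint8))
c=max(cv2.findContours(m,0,2)[0],key=cv2.contourArea);r=cv2.minAreaRect(c);b=cv2.boxPoints(r);print(r,b.round(1).tolist())
w=np.array([cast("wrist",p,.054,T) for p in b]);print(w.round(4),[round(np.linalg.norm(w[i]-w[i-1]),4) for i in range(4)])
ce=w.mean(0);print("centre",ce.round(4))
e=w[0]-w[1] if np.linalg.norm(w[0]-w[1])>.07 else w[1]-w[2];a=np.degrees(np.arctan2(e[1],e[0]));print("yaw long",a)
goto((ce[0],ce[1],.03),a-90)
```

```text
((257.5, 178.5), (91.0, 53.0), 90.0) [[231.0, 133.0], [284.0, 133.0], [284.0, 224.0], [231.0, 224.0]]
[[ 0.4998  0.0152  0.054 ]
 [ 0.5487  0.0218  0.054 ]
 [ 0.5636 -0.068   0.054 ]
 [ 0.51   -0.0752  0.054 ]] [np.float64(0.091), np.float64(0.0494), np.float64(0.091), np.float64(0.0541)]
centre [ 0.5305 -0.0265  0.054 ]
yaw long 99.42072188718423
shift cm [ 0.5  -0.24 12.96] rotvec deg [-0.1 -0.  -1.4] F [ 0.2  1.3 -0.7] t 11.5 grip 1.003
```

Run:
```python
from h import *
T=np.load("T4.npy");g=cv2.cvtColor(cv2.imread("pics/w4.png"),cv2.COLOR_BGR2GRAY).astype(float)
P=[];Q=[];C=[]
for r in (138,142,165,170,175,180,185,192,215,219):
    row=cv2.GaussianBlur(g,(3,5),0)[r];d=np.diff(row);l=222+np.argmax(d[222:242]);q=276+np.argmin(d[276:294]);
    C.append((cast("wrist",(l+.5,r),.054,T)+cast("wrist",(q+.5,r),.054,T))/2);P.append((r,l,q))
print(P);C=np.array(C)
k=np.polyfit(C[:,1],C[:,0],1);a=np.degrees(np.arctan2(1,k[0]));print(a)
y=np.mean([cast("wrist",(258.5,v),.054,T)[1] for v in (133.5,223)]);x=np.polyval(k,y);print(x,y)
goto((x,y,.03),a-90);goto((x,y,.03),8.3)
```

```text
[(138, np.int64(230), np.int64(284)), (142, np.int64(230), np.int64(284)), (165, np.int64(231), np.int64(283)), (170, np.int64(232), np.int64(283)), (175, np.int64(232), np.int64(283)), (180, np.int64(232), np.int64(283)), (185, np.int64(232), np.int64(283)), (192, np.int64(232), np.int64(283)), (215, np.int64(233), np.int64(283)), (219, np.int64(234), np.int64(283))]
98.89354078950308
0.5310047772407432 -0.026096810478609653
shift cm [ 0.55 -0.28 12.96] rotvec deg [-0.1 -0.  -0.9] F [ 0.2  1.3 -0.7] t 11.5 grip 1.003
shift cm [ 0.55 -0.28 12.96] rotvec deg [-0.1 -0.  -0.3] F [ 0.2  1.3 -0.7] t 11.5 grip 1.003
```

{"method": "jog_arm", "body": {"targets": [[0.45,0.5,-0.3,0.5,0,0,-0.7],[0.45,0,0,2,0,0,0],[0.45,0,0,2.5,0,0,0],[0.45,0,0,2.5,0,0,0],[0.45,0,0,2,0,0,0],[0.45,0,0,1.5,0,0,0],[0.45,0,0,1,0,0,0],[0.45,0,0,1,0,0,0],[0.45,0,0,1,0,0,0],[0.45,0,0,0.5,0,0,0],[0.45,0,0,0.5,0,0,0],[0.45,0,0,0,0,0,0]]}}

```text
clock: 12.5
ee_pos: [0.5302, -0.0266, 0.0089]
ee_rot: [-0.0, 0.997, 0.076, -0.0]
contact_force: [-0.9, 0.3, 0.3]
grip_width: 0.723
```

{"method": "jog_arm", "body": {"targets": [[0.45,0,0,0.4,0,0,0],[0.45,0,0,0.4,0,0,0],[0.45,0,0,0.4,0,0,0],[0.45,0,0,0.2,0,0,0],[0.45,0,0,0.2,0,0,0],[0.45,0,0,0,0,0,0]]}}

```text
clock: 13.0
ee_pos: [0.5301, -0.0267, -0.0069]
ee_rot: [-0.0, 0.997, 0.076, -0.0]
contact_force: [-0.6, -0.1, -0.8]
grip_width: 0.725
```

{"method": "jog_arm", "body": {"targets": [[0.45,0,0,0.2,0,0,0],[0.45,0,0,0.2,0,0,0],[0.45,0,0,0.15,0,0,0],[0.45,0,0,0.15,0,0,0],[0.45,0,0,0,0,0,0]]}}

```text
clock: 13.42
ee_pos: [0.5302, -0.0267, -0.0138]
ee_rot: [-0.0, 0.997, 0.076, -0.0]
contact_force: [-0.9, -0.3, 0.2]
grip_width: 0.724
```

{"method": "jog_arm", "body": {"targets": [[0.45,0,0,0.15,0,0,0],[0.45,0,0,0.15,0,0,0],[0.45,0,0,0.15,0,0,0],[0.45,0,0,0,0,0,0]]}}

```text
clock: 13.75
ee_pos: [0.5302, -0.0267, -0.0183]
ee_rot: [-0.0, 0.997, 0.076, -0.0]
contact_force: [-0.2, 0.2, -0.5]
grip_width: 0.727
```

{"method": "jog_arm", "body": {"targets": [[0.45,0,0,0.15,0,0,0],[0.45,0,0,0.15,0,0,0],[0.45,0,0,0.15,0,0,0],[0.45,0,0,0,0,0,0]]}}

```text
clock: 14.08
ee_pos: [0.5307, -0.0268, -0.0204]
ee_rot: [0.0, 0.997, 0.076, -0.0]
contact_force: [-5.5, 0.1, 17.1]
grip_width: 0.726
```

{"method": "jog_arm", "body": {"targets": [[0.45,0,0,-0.75,0,0,0],[0.45,0,0,-1.5,0,0,0],[0.45,0,0,-1.5,0,0,0],[0.3,0,0,0,0,0,0],[0.22,0,0,0,0,0,0],[-1,0,0,0,0,0,0],[-1,0,0,0,0,0,0],[-1,0,0,0,0,0,0]], "squeeze": 50}}

```text
clock: 14.75
ee_pos: [0.5311, -0.0269, 0.0155]
ee_rot: [0.0, 0.997, 0.076, 0.0]
contact_force: [-1.9, 0.3, 8.8]
grip_width: 0.573
```

{"method": "jog_arm", "body": {"targets": [[-1,0,0,-0.5,0,0,0],[-1,0,0,-2,0,0,0],[-1,0,0,-3,0,0,0],[-1,0,0,-3,0,0,0],[-1,0,0,-3,0,0,0],[-1,0,0,-3,0,0,5.6],[-1,0,0,0,0,0,5.6],[-1,0,0,0,0,0,5.6],[-1,0,2,0,0,0,0],[-1,-0.2,3.2,0,0,0,0],[-1,-0.2,3.2,0,0,0,0],[-1,-0.2,3.2,0,0,0,0],[-1,-0.2,3.2,0,0,0,0],[-1,-0.2,3.2,0,0,0,0],[-1,-0.2,3.2,0,0,0,0],[-1,-0.2,3.2,0,0,0,0],[-1,0,3.2,0,0,0,0],[-1,0,3.2,0,0,0,0],[-1,0,1.8,0,0,0,0],[-1,0,0,0,0,0,0]]}}

```text
clock: 16.42
ee_pos: [0.4696, -0.351, 0.1582]
ee_rot: [0.0, 0.997, -0.073, -0.001]
contact_force: [0.2, -0.2, -1.2]
grip_width: 0.572
```

Run:
```python
from h import *
T,s=tool();w=read_camera("wrist");np.save("T5",T);cv2.imwrite("pics/w5.png",w[:,:,::-1])
cv2.imwrite("pics/v5.png",cv2.resize(w[:,60:460,::-1],(625,600),interpolation=cv2.INTER_CUBIC))
print(T.round(3),s["grip_width"],s["contact_force"])
```

```text
[[ 0.989 -0.145 -0.002  0.47 ]
 [-0.145 -0.989 -0.    -0.351]
 [-0.002  0.001 -1.     0.158]
 [ 0.     0.     0.     1.   ]] 0.5722991922337473 [ 0.23205784 -0.24520995 -1.24612761]
```

View pics/v5.png

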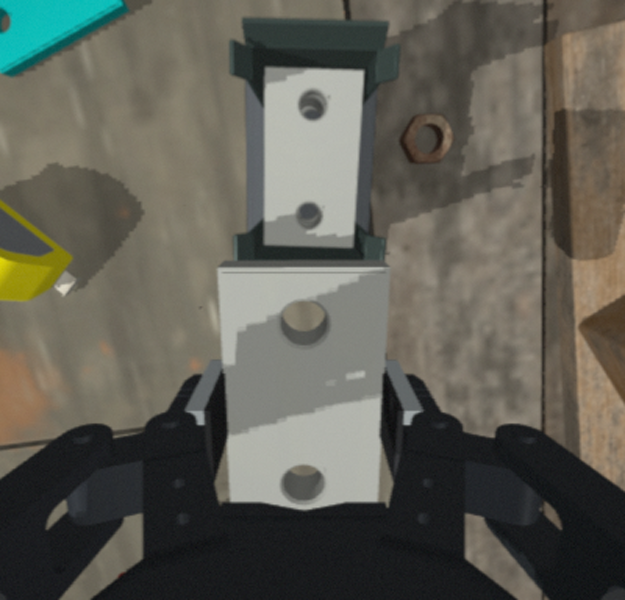

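Run:
```python
import cv2,numpy as np
w=cv2.imread("pics/w5.png")[4:174,180:340]
w=(255*(w/255.)**.5).astype(np.uint8)
a=cv2.resize(w,None,fx=3.5,fy=3.5,interpolation=cv2.INTER_CUBIC)
for i in range(0,160,20): cv2.putText(a,str(180+i),(int(i*3.5),8),0,.3,(0,0,255));cv2.line(a,(int(i*3.5),0),(int(i*3.5),4),(0,0,255))
for i in range(16,170,20): cv2.putText(a,str(4+i),(0,int(i*3.5)),0,.3,(0,0,255))
cv2.imwrite("pics/z5.png",a)
```

```text
(no output)
```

View pics/z5.png

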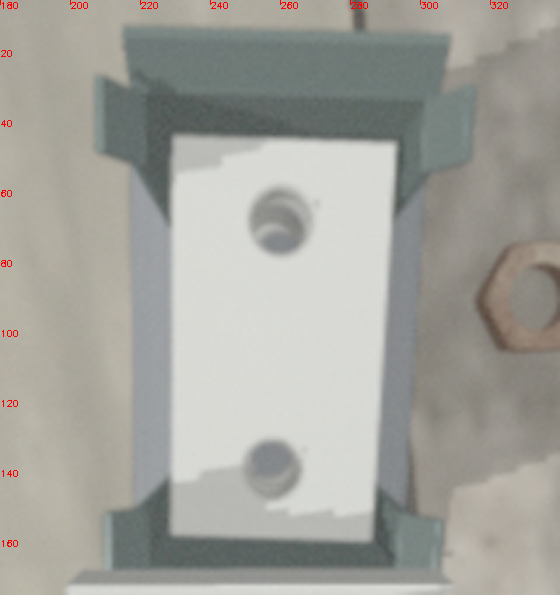

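Run:
```python
from h import *
T=np.load("T5.npy");c=lambda u,v:(u/3.5+180,v/3.5+4)
C=lambda u,v,z:cast("wrist",c(u,v),z,T)
f=[C(97,152,.111),C(470,160,.111),C(442,517,.111),C(107,511,.111)];print("flare ends",np.round(f,4).tolist(),"centre",np.mean(f,0).round(4),"dy",np.linalg.norm((f[0]+f[1]-f[2]-f[3])/2))
a=C(284.5,135,.1);b=C(272.5,512,.1);ang=lambda p,q:np.degrees(np.arctan2(p[1]-q[1],p[0]-q[0]))
print("fold line",a.round(4),b.round(4),ang(a,b))
print("flares",ang((f[0]+f[1])/2,(f[2]+f[3])/2),ang(f[1],f[0])+90,ang(f[2],f[3])+90)
l=[C(131,200,.016),C(134,480,.016),C(422,200,.016),C(408,490,.016)];print("base",np.round(l,4).tolist(),ang(l[0],l[1]),ang(l[2],l[3]), "mid",np.mean(l,0))
back=C(123,27,.111),C(450,35,.111);print("back",np.round(back,4).tolist(),ang(back[1],back[0])+90)
for z in(.05,.06,.07,.08):
  p=[C(*q,z) for q in((171,135),(397,141),(373,542),(169,536))];n=np.linalg.norm
  print(z,n(p[0]-p[1]).round(4),n(p[3]-p[2]).round(4),n(p[0]-p[3]).round(4),n(p[1]-p[2]).round(4),np.mean(p,0).round(4),ang((p[0]+p[1])/2,(p[2]+p[3])/2).round(2),(ang(p[1],p[0])+90).round(2))
# held plate: holes in wrist image
h=[(304/1.5625+60,320/1.5625),(302/1.5625+60,483/1.5625)]
cen=[(219/1.5625+60,270/1.5625),(389/1.5625+60,268/1.5625)]
for q in h+cen: X=cast("wrist",q,T[2,3]+.0385,T);print((np.linalg.inv(T)@np.append(X,1)).round(4))
```

```text
flare ends [[0.4552, -0.2352, 0.111], [0.526, -0.247, 0.111], [0.5142, -0.3146, 0.111], [0.4443, -0.3031, 0.111]] centre [ 0.4849 -0.275   0.111 ] dy 0.06866166145176153
fold line [ 0.4919 -0.2352  0.1   ] [ 0.4788 -0.3097  0.1   ] 80.05073240383277
flares 80.46237105938542 80.53535615826898 80.65808548663102
base [[0.4511, -0.2274, 0.016], [0.4379, -0.3046, 0.016], [0.5325, -0.2394, 0.016], [0.5201, -0.3196, 0.016]] 80.30876989721767 81.23405300544543 mid [ 0.48541695 -0.27275546  0.016     ]
back [[0.464, -0.2152, 0.111], [0.5242, -0.2253, 0.111]] 80.40779686659218
0.05 0.0559 0.0561 0.0994 0.0997 [ 0.4857 -0.2742  0.05  ] 80.01 80.28
0.06 0.0539 0.054 0.0958 0.096 [ 0.4855 -0.2745  0.06  ] 80.01 80.28
0.07 0.0518 0.0519 0.0921 0.0923 [ 0.4853 -0.2748  0.07  ] 80.01 80.28
0.08 0.0497 0.0499 0.0884 0.0887 [ 0.4851 -0.2751  0.08  ] 80.01 80.28
[ 5.00e-04 -2.92e-02 -3.85e-02  1.00e+00]
[-1.00e-04  2.74e-02 -3.85e-02  1.00e+00]
[-0.0238 -0.0442 -0.0385  1.    ]
[ 0.0248 -0.0448 -0.0386  1.    ]
```

Run:
```python
from h import *
goto((.4848,-.2757,.095),-9.6)
```

```text
shift cm [ 0.47 -7.43  6.32] rotvec deg [-0.1  0.1  1.3] F [-0.3  1.  -3. ] t 16.47 grip 0.569
```

{"method": "jog_arm", "body": {"targets": [[-1,0,-1,0,0,0,0],[-1,0.1,-2,0,0,0,0],[-1,0.2,-2.5,0,0,0,0],[-1,0.2,-1.9,0,0,0,1.3],[-1,0,0,1.3,0,0,0],[-1,0,0,1.8,0,0,0],[-1,0,0,1.8,0,0,0],[-1,0,0,1.2,0,0,0],[-1,0,0,0,0,0,0],[-1,0,0,0,0,0,0]]}}

```text
clock: 17.3
ee_pos: [0.4853, -0.2732, 0.0981]
ee_rot: [-0.001, 0.997, -0.081, -0.001]
contact_force: [0.8, -0.6, -0.3]
grip_width: 0.572
```

Run:
```python
from h import *
goto((.4848,-.2757,.065),-9.6)
```

```text
shift cm [0.   0.26 3.31] rotvec deg [-0.1  0.1  0.3] F [ 0.8 -0.6 -0.3] t 17.3 grip 0.572
```

{"method": "jog_arm", "body": {"targets": [[-1,0,0.25,0,0,0,0.3],[-1,0,0,0,0,0,0],[-1,0,0,0.5,0,0,0],[-1,0,0,0.5,0,0,0],[-1,0,0,0.5,0,0,0],[-1,0,0,0.5,0,0,0],[-1,0,0,0.4,0,0,0],[-1,0,0,0,0,0,0]]}}

```text
clock: 17.97
ee_pos: [0.4848, -0.2768, 0.0736]
ee_rot: [-0.001, 0.996, -0.084, -0.001]
contact_force: [-1.0, 0.6, -2.6]
grip_width: 0.57
```

{"method": "jog_arm", "body": {"targets": [[-1,0,-0.1,0.2,0,0,0],[-1,0,0,0.25,0,0,0],[-1,0,0,0.25,0,0,0],[-1,0,0,0.25,0,0,0],[-1,0,0,0.2,0,0,0],[-1,0,0,0,0,0,0]]}}

```text
clock: 18.47
ee_pos: [0.4856, -0.2762, 0.063]
ee_rot: [-0.0, 0.996, -0.084, -0.0]
contact_force: [-1.2, 0.4, -2.2]
grip_width: 0.572
```

{"method": "jog_arm", "body": {"targets": [[-1,0,0,0.12,0,0,0],[-1,0,0,0.12,0,0,0],[-1,0,0,0.12,0,0,0],[-1,0,0,0.12,0,0,0],[-1,0,0,0,0,0,0]]}}

```text
clock: 18.88
ee_pos: [0.4857, -0.2764, 0.0585]
ee_rot: [-0.0, 0.996, -0.084, -0.0]
contact_force: [-0.1, -0.4, -1.8]
grip_width: 0.572
```

{"method": "jog_arm", "body": {"targets": [[-1,0,0,0.1,0,0,0],[-1,0,0,0.1,0,0,0],[-1,0,0,0.1,0,0,0],[-1,0,0,0,0,0,0]]}}

```text
clock: 19.22
ee_pos: [0.4858, -0.2764, 0.0555]
ee_rot: [-0.0, 0.996, -0.084, -0.0]
contact_force: [0.3, -0.4, -1.2]
grip_width: 0.575
```

{"method": "jog_arm", "body": {"targets": [[-1,0,0,0.1,0,0,0],[-1,0,0,0.1,0,0,0],[-1,0,0,0.1,0,0,0],[-1,0,0,0,0,0,0]]}}

```text
clock: 19.55
ee_pos: [0.486, -0.2765, 0.053]
ee_rot: [0.0, 0.996, -0.084, 0.0]
contact_force: [-0.0, 0.4, 0.5]
grip_width: 0.573
```

{"method": "jog_arm", "body": {"targets": [[-1,0,0,0.08,0,0,0],[-1,0,0,0.08,0,0,0],[-1,0,0,0,0,0,0]]}}

```text
clock: 19.8
ee_pos: [0.486, -0.2766, 0.0527]
ee_rot: [0.0, 0.996, -0.084, 0.0]
contact_force: [-2.8, 2.1, 9.0]
grip_width: 0.574
```

{"method": "jog_arm", "body": {"targets": [[-1,0,0,-0.08,0,0,0],[0.2,0,0,0,0,0,0],[0.3,0,0,0,0,0,0],[0.4,0,0,0,0,0,0],[0.5,0,0,0,0,0,0],[0.5,0,0,0,0,0,0],[0.5,0,0,-1,0,0,0],[0.5,0,0,-2,0,0,0],[0.5,0,0,-3,0,0,0],[0.5,0,0,-3,0,0,0],[0.5,0,3,-1,0,0,0],[0.5,0,4,0,0,0,0],[0.5,0,0,0,0,0,0],[0.5,0,0,0,0,0,0]]}}

```text
clock: 20.97
ee_pos: [0.4742, -0.3475, 0.1531]
ee_rot: [0.001, 0.996, -0.086, 0.001]
contact_force: [-0.5, 1.5, -0.3]
grip_width: 0.751
```

Run:
```python
from h import *
T,s=tool();w=read_camera("wrist");np.save("T6",T);cv2.imwrite("pics/w6.png",w[:,:,::-1]);sc=read_camera("scene")
cv2.imwrite("pics/scene6.png",sc[:,:,::-1])
o=np.zeros((600,800,3),np.uint8);o[:595,:480]=cv2.resize(w[0:238,160:352],(480,595),interpolation=cv2.INTER_CUBIC)
o[:330,485:]=cv2.resize(sc[180:260,325:401],(315,330),interpolation=cv2.INTER_CUBIC);o[335:535,485:785]=cv2.resize(sc[155:220,232:330],(300,200),interpolation=cv2.INTER_CUBIC)
o=(255*(o/255.)**.6).astype(np.uint8)
cv2.imwrite("pics/v6.png",o[:,:,::-1]);print(T[:3,3],s["contact_force"])
```

```text
[ 0.47424033 -0.34753548  0.15305169] [-0.47938423  1.47218624 -0.27608551]
```

View pics/v6.png

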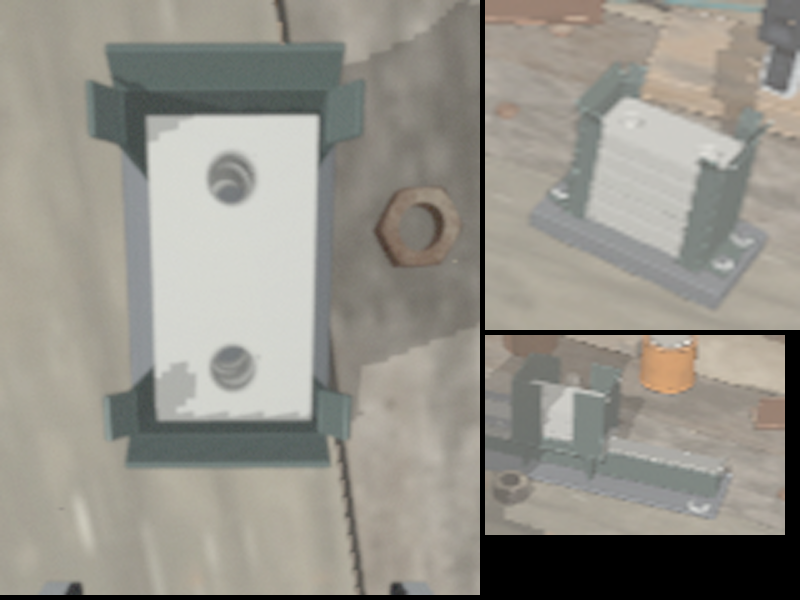

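Run:
```python
from h import *
T=np.load("T6.npy");p=[cast("wrist",(u/2.5+160,v/2.5),.0915,T) for u,v in((147,115),(319,115),(311,420),(155,420))];n=np.linalg.norm
print([n(p[i]-p[i-1]).round(4) for i in range(4)],np.mean(p,0).round(4),np.degrees(np.arctan2(*((p[0]+p[1]-p[2]-p[3])[[1,0]]))))
job_done();print(state()["clock"])
```

```text
[np.float64(0.0888), np.float64(0.0494), np.float64(0.0888), np.float64(0.0502)] [ 0.4863 -0.2766  0.0915] 80.10821127601352
the job is handed in; nothing more can be done
the job is handed in; nothing more can be done
```

The fed plate now lies flat and square on the pile in the cassette, and I handed the job in at about 21 s of the 58 s.

- **Feeding:** I gripped the knob, pushed the slide in to its stop (13 N) and drew it fully back to its rear stop (8 N). The pictures afterwards show the bottom plate out on the tongue and the rest of the stack dropped in the column.
- **Placing:** I felt for the pile and met it at about 78 mm above the bench, which matches the camera estimate. I set the plate down with about 9 N of contact, eased off, opened the jaws and drew clear.
- **Last check:** The wrist view shows all four sides of the plate inside the guides. Its yaw is 80.1° against the cassette's 80.4°, and its centre is about 2 mm off the cassette's. The measured size is 88.8 × 50 mm on all sides, so there is no visible tilt. The final scene picture shows no plate left on the tongue. The robot touches nothing.

**Disagreements:**
- The fingertips turned out to stand about 20 mm (shut) to 31 mm (open to 62 mm) behind the reported tool point, not 19 mm ahead of it. My first attempt to close on the knob therefore missed. I recalibrated by touching the knob's top, which reached about 29 N, and then the magazine's base.
- My first position for the knob from the top camera was about 4–8 mm off the wrist view, so I relied on the wrist view after that.

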